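# Set the sample carriage and hold the photometer shutter at half

### The job

On the small photometer bench, slide the sample carriage along its rail until it rests against the stop block beside the lamp house, keeping the shutter shut until then. Then slide the lamp house's sprung shutter to half of its travel, without ever running it to the far end, and hold it steady there: the program finishes while the gripper is still holding the shutter half open, with the carriage still at its stop. Leave the flask, the jar and the dish around the bench where they stand.

Things in the scene. Friction and masses are not known exactly. Their poses are not given: they have to be found in the camera images.
- bench: Photometer bench, fixed to the table, other place and yaw (up to 0.35 rad) each start. Origin: on the table under the shut shutter's middle. Its x (level, roughly away from the robot): the way the shutter opens; y (level): the way the carriage slides to its stop; z up. The grey lamp house (120 by 140 mm in x, y, 97 mm high) begins at y = 12 mm; the rail runs from y = -271 mm to the stop block at -25 mm.
- shutter_tab (a point): Middle of the black upright tab on the dark steel shutter plate over the lamp house's window; 132 mm above the table, tab top at 152 mm; 16 mm thick along x, 20 mm wide along y (axes as bench). The bench around it is below 102 mm. The light line on its top marks its middle; three black lines on the guide behind it mark shut, half (the long one, 60 mm) and fully open.
- shutter (a joint): Opening of the shutter in m, along the bench's +x: 0 shut (start), 0.06 fully open, so half travel is 0.03. A spring pushes it shut: 2.3 N when shut, rising 1.5 N for each 10 mm to 6.8 N at half and 11.3 N at the far end; let go, it closes again. Friction is small (0.3 N).
- carriage_grip (a point): Middle of the sample carriage's black upright grip plate; 130 mm above the table, plate top at 150 mm; 16 mm thick along y, 30 mm wide along x (axes as bench). It stands on an aluminium saddle (top at 52 mm) which carries a glass cell in a clamp (top at 92 mm) 52 mm away on the +y side. At the stop the plate is 87 mm from the shutter tab along y.
- carriage (a joint): Position of the carriage along the rail in m, along the bench's +y: 0.12 = resting against the dark steel stop block (rigid); it starts between 0 and 0.06. It moves against about 2 N of friction and stays where it is left; mass 0.35 to 0.7 kg.
- flask_center (a point): Bystander: loose stoppered conical glass flask, 84 mm wide, 145 mm high; the point is on its axis 70 mm above its foot. It stands beyond the rail.
- jar_center (a point): Bystander: loose white plastic jar with a black cap, 60 mm wide, 100 mm high; the point is on its axis at half height. It stands on the robot's side of the lamp house.
- dish_center (a point): Bystander: loose white porcelain bowl, 90 mm wide, 45 mm high; the point is on its axis 22 mm above its foot. It stands beyond the lamp house.

How it is judged:
By the outcome, as a careful person would: the job done as asked, in the order asked, and still so for the second after the job is handed in, while the arm keeps its last pose, push and grip.
It also fails if it takes over 45 s, if anything falls off the work surface, if the arm or the gripper's body presses on something with over 40 N, if the wrist force passes 120 N, or if a joint passes its speed limit or range.

### The arm

A 6-joint arm with a two-finger parallel gripper is mounted at the origin on the work surface. World frame = base frame: x ahead of the robot, y to its left, z up, the work surface at z = 0. Lengths are in m, angles in degrees, forces in N, time in s.
With the tool pointing down it reaches from about 0.3 to 0.75 m from the base axis. Payload 8.5 kg.
Tool frame: the origin (TCP) lies midway between the tips of the shut fingers; the grasp point (between the pads) lies 19 mm behind it (env.grip_depth is the distance from the TCP to the grasp point, in m); x points along the fingers, y is the direction in which the jaws open and shut, and the axes are right-handed (so a half turn about x gives the same grasp; the last joint's range is limited). The gripper opens to 85 mm and grips with 20 to 120 N. Pads are 22 mm wide; open, the fingers measure 114 mm over their backs; the gripper's body (76 mm by 85 mm) begins 54 mm behind the grasp point. The pads swing forward as they close: fully open they stand 13 mm farther back than shut.
Start: joints at [-12.336, 21.807, 74.336, -0, 83.858, -12.336], TCP at [0.55, 0, 0.231] pointing down, gripper open.
Joint ranges: [-178.18, 178.18], [-50.72, 133.34], [12.68, 142.11], [-81.47, 261.47], [9.98, 163.14], [-165.26, 165.26]. Speed limits (degrees/s): [136.94, 136.94, 180, 180, 180, 180].

### API

Orientations are given as a 3x3 rotation matrix whose columns are the frame's x, y, z axes.
In Python, from rig import env gives the robot as it stands.
- The arm moves only by the tool play_rows, never from a script. Its arguments are lists of equal length, an entry for each row: "travel": the shift along the world's x, y, z in cm, a list of three; "rotation": the turn, a rotation vector about the world's x, y, z in rad, a list of three; "claw": the finger opening in cm, from 0 to 8.54. A call has 1 to 12 rows; each row shifts and turns the pose as measured when the row begins; what a row does not reach is not made up. A row lasts 1/12 s, in which the tool goes at most 41.7 mm and 7.16 degrees, less where a joint would pass 70% of its speed; a pose out of reach is approached as far as the arm can. A call is refused whole if a number of a shift passes 4.17 or a number of a turn 0.125, either way. A call with a gripper value outside its range is refused whole. The fingers move at their own pace and stop on an object; "squeeze" is the grip in N (left out, the last holds). Time passes only in rows, so rows that do not move let the fingers close. It gives the time, the measured TCP pose, the force and the opening at its end, in the units of the state.
- env.observe(): the state, without advancing time (a new reading comes with each control period).
- env.get_image(name): name is "scene" or "side" or "wrist"; returns the picture (420x560x3 uint8, red, green, blue); there is no depth.
- env.camera_info(name): a dict with "vertical_fov" (degrees; the focal length in pixels is half the picture's height over the tangent of half this angle, whatever the lens; pixels are square), "cx", "cy" (the principal point, pixels), "eye" and "rotation" of the camera in the world. Camera axes: x right, y down, z forward; pixel columns grow to the right and rows downward; lengths in m; the calibration is good to about 2 mm. A picture is of the moment at which its call begins: read the wrist's pose just before it. camera_info takes no time and is no camera call; for the wrist camera it gives the pose at the moment of the call.
- env.close_job(): hands the job in, once; it reports no verdict.
The state is a dict: "time_s": time; "q": joint angles; "qvel": joint speeds; "joint_efforts": joint torques, N m; "position": TCP position; "tool_rot": TCP orientation; "ft_force": force on the tool from outside, world axes, zero at the start; "wrist_torque": the same for the moment, N m; "grip_width": finger opening in m.
Only numpy, scipy, OpenCV 4.12 (cv2) and the standard library are available. Lean on these libraries where they do the work, as an engineer would, in place of code of your own. Each camera call takes 0.05 s, during which the arm holds its last target.

## Working session

There is one attempt and no reset: what is moved stays moved. The work goes in short steps, Python scripts to look and compute and a tool call to move; the robot and the scene stay as the last step left them, time stands still between calls to the robot, and variables do not carry over. Pictures are saved under pics/ and viewed, and the job is handed in when it is done.

Besides the shell and the picture viewer there is one more tool, called by a JSON object that holds its "fn" and its "kwargs". play_rows: Moves the arm, as the interface text tells. Its arguments: {"type":"object","properties":{"travel":{"type":"array","items":{"type":"array","items":{"type":"number"}}},"rotation":{"type":"array","items":{"type":"array","items":{"type":"number"}}},"claw":{"type":"array","items":{"type":"number"}},"squeeze":{"type":"number"}},"required":["travel","rotation","claw"]}

```bash
mkdir -p pics; ls
python3 - <<'E'
from rig import env
import cv2,numpy as np
s=env.observe();print(s)
for n in ("scene","side","wrist"):
    i=env.camera_info(n);print(n,i)
    cv2.imwrite(f"pics/{n}0.png",env.get_image(n)[:,:,::-1])
E
```

```text
pics
{'time_s': 0.0, 'q': array([-1.23358479e+01,  2.18411656e+01,  7.43856344e+01, -9.06907236e-04,
        8.38578328e+01, -1.23370873e+01]), 'qvel': array([ 0.07053871,  0.00043594,  0.09615575,  0.0586969 , -0.02146195,
       -0.01921529]), 'joint_efforts': array([-1.00240642e-03, -4.48466885e+01, -2.31285810e+01, -2.87182611e-04,
        4.73836102e-03,  1.77242771e-05]), 'position': array([5.49701989e-01, 5.80496578e-05, 2.30704951e-01]), 'tool_rot': array([[-1.44637829e-03,  9.99998954e-01,  2.31188359e-05],
       [ 3.00199975e-04,  2.35530622e-05, -9.99999955e-01],
       [-9.99998909e-01, -1.44637129e-03, -3.00233728e-04]]), 'ft_force': array([ 0.21617707,  0.20950804, -0.74609324]), 'wrist_torque': array([-0.03213593,  0.00856621,  0.00736835]), 'grip_width': 0.08523244594916964}
scene {'vertical_fov': 44.471658886896975, 'cx': 269.4197871492483, 'cy': 209.41855864671, 'eye': array([1.39615372, 0.13650369, 0.65364621]), 'rotation': array([[-0.042766  ,  0.5640098 , -0.82465994],
       [ 0.99902102,  0.03349078, -0.02890282],
       [ 0.01131703, -0.82508867, -0.56488991]])}
side {'vertical_fov': 51.03559079192286, 'cx': 283.30390919213096, 'cy': 207.3152625729732, 'eye': array([ 0.56063901, -0.47507174,  0.53528838]), 'rotation': array([[ 0.99679   , -0.05169296,  0.06113536],
       [-0.07979942, -0.57987507,  0.81078786],
       [-0.00646115, -0.8130638 , -0.58213874]])}
wrist {'vertical_fov': 67.39988104317383, 'cx': 280.4828457581804, 'cy': 213.2404366424711, 'eye': array([0.54992986, 0.0743159 , 0.37342796]), 'rotation': array([[ 0.99999809,  0.00162036, -0.00109416],
       [ 0.00123271, -0.95689052, -0.29044622],
       [-0.00151762,  0.29044431, -0.95689069]])}
```

View pics/scene0.png

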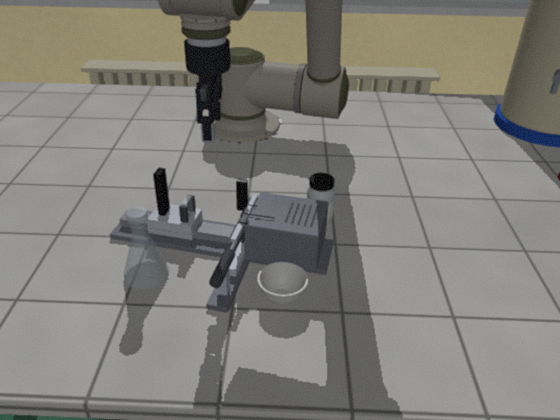

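View pics/side0.png

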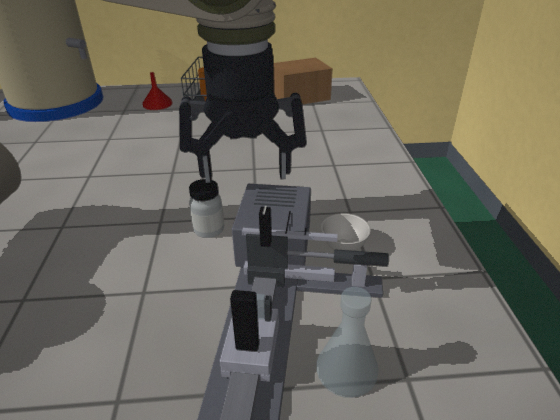

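View pics/wrist0.png

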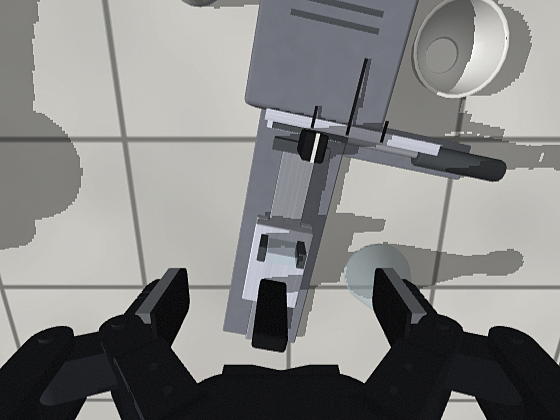

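Run:
```python
import cv2
a=cv2.imread("pics/wrist0.png")
cv2.imwrite("pics/wc.png",cv2.resize(a[90:190,230:400],None,fx=4.7,fy=4.7,interpolation=cv2.INTER_CUBIC))
cv2.imwrite("pics/wc2.png",cv2.resize(a[210:360,220:340],None,fx=4,fy=4,interpolation=cv2.INTER_CUBIC))
a=cv2.imread("pics/side0.png")
cv2.imwrite("pics/sc.png",cv2.resize(a[195:365,210:400],None,fx=3.5,fy=3.5,interpolation=cv2.INTER_CUBIC))
```

```text
(no output)
```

View pics/wc.png

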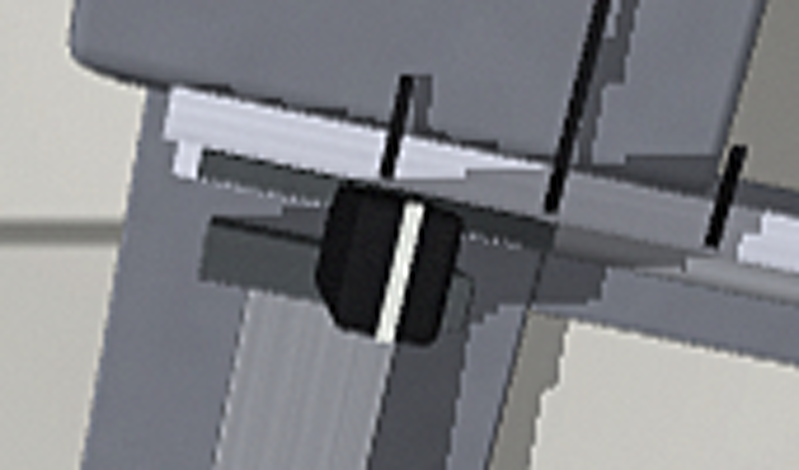

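View pics/wc2.png

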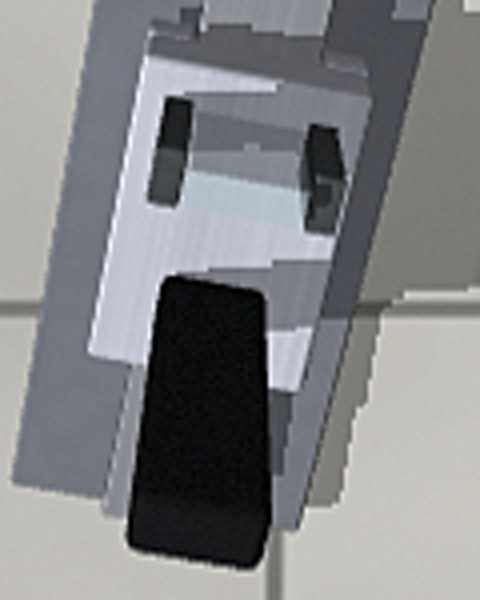

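View pics/sc.png

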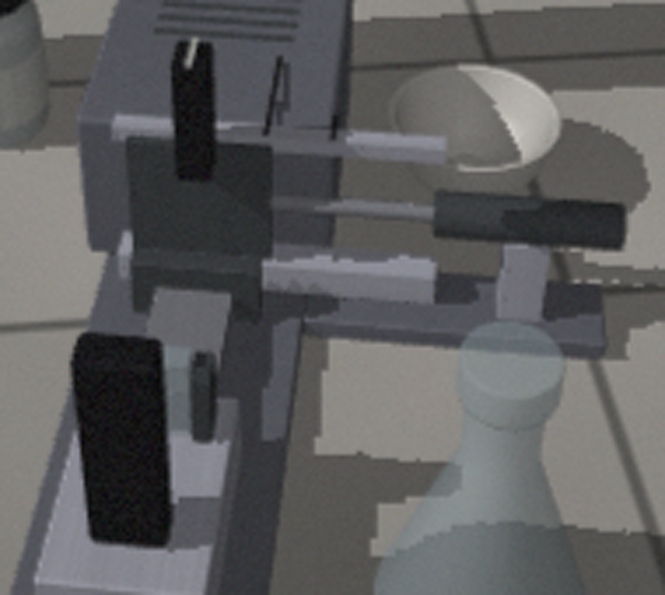

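```bash
cat > h.py <<'E'
import numpy as np
def ray(info,uv,z):
    f=210/np.tan(np.radians(info['vertical_fov']/2))
    d=np.array(info['rotation'])@np.array([(uv[0]-info['cx'])/f,(uv[1]-info['cy'])/f,1])
    e=np.array(info['eye']); return e+d*(z-e[2])/d[2]
def proj(info,p):
    f=210/np.tan(np.radians(info['vertical_fov']/2))
    c=np.array(info['rotation']).T@(np.array(p)-info['eye'])
    return np.array([info['cx']+f*c[0]/c[2],info['cy']+f*c[1]/c[2]])
E
python3 - <<'E'
from rig import env
from h import *
import cv2
i=env.camera_info("wrist")
a=ray(i,(318.1,133.6),.152);b=ray(i,(311.5,162.3),.152)
print(a,b,(a+b)/2,np.degrees(np.arctan2(-(a-b)[0],(a-b)[1])))
# base plate right edge, z~0.01: and left edge
for u in [((235,333),(262,112))]:
    p,q=[ray(i,x,.012) for x in u]; print(p,q,np.degrees(np.arctan2(-(q-p)[0],(q-p)[1])))
l=[ray(i,(230+x/4.7,90+y/4.7),.1) for x,y in((388,178),(553,210),(712,245))];print(l)
d=l[2]-l[0];print(np.degrees(np.arctan2(d[1],d[0])),np.linalg.norm(d))
print("car",[ray(i,(220+x/4,210+y/4),.15) for x,y in((138,500),(267,510),(262,566),(130,548),(200,530))])
s=env.camera_info("side")
print("side tab",ray(s,(210+190/3.5,195+54/3.5),.152))
s2=cv2.imread("pics/wrist0.png")[310:370,240:300]
cv2.imwrite("pics/cc.png",np.clip(cv2.resize(s2,None,fx=9,fy=9,interpolation=cv2.INTER_CUBIC).astype(float)*4,0,255).astype('uint8'))
E
```

```text
[0.57534549 0.0639246  0.152     ] [0.57142302 0.04440263 0.152     ] [0.57338425 0.05416361 0.152     ] -11.360936931407853
[ 0.48810581 -0.2053401   0.012     ] [0.52925681 0.08019639 0.012     ] -8.200896878629612
[array([0.57649006, 0.06614159, 0.1       ]), array([0.60627345, 0.06063332, 0.1       ]), array([0.63538091, 0.05452785, 0.1       ])]
-11.156024374821087 0.06002508804979726
car [array([ 0.52802547, -0.10053755,  0.15      ]), array([ 0.55515088, -0.10297096,  0.15      ]), array([ 0.55418085, -0.11719981,  0.15      ]), array([ 0.52604653, -0.11264442,  0.15      ]), array([ 0.54099165, -0.10803412,  0.15      ])]
side tab [0.5721697  0.05336226 0.152     ]
```

View pics/cc.png

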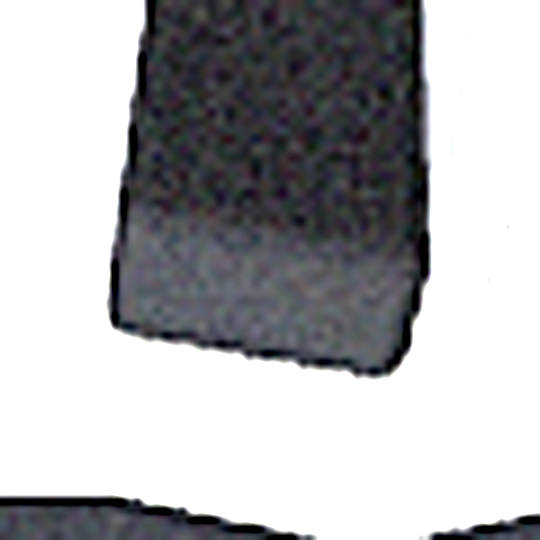

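{"fn": "play_rows", "kwargs": {"travel": [[-0.36, -3.06, 0], [-0.36, -3.06, 0], [-0.36, -3.06, 0], [-0.36, -3.06, 0], [-0.36, -3.06, 0], [0, 0, 0], [0, 0, 0], [0, 0, 0]], "rotation": [[0, 0, -0.098], [0, 0, -0.098], [0, 0, 0], [0, 0, 0], [0, 0, 0], [0, 0, 0], [0, 0, 0], [0, 0, 0]], "claw": [0, 0, 0, 0, 0, 0, 0, 0], "squeeze": 40}}

```text
time_s: 0.82
position: [0.5294, -0.1579, 0.2286]
tool_rot: [[-0.005, 0.979, -0.202], [0.003, -0.202, -0.979], [-1.0, -0.005, -0.002]]
ft_force: [0.7, -0.7, 0.4]
grip_width: -0.0
```

Run:
```python
from rig import env
from h import *
import cv2
i=env.camera_info("wrist");print(env.observe()['position'])
I=env.get_image("wrist")[:,:,::-1]
cv2.imwrite("pics/w1.png",I)
j=env.camera_info("side");J=env.get_image("side")[:,:,::-1];cv2.imwrite("pics/s1.png",J)
np.save("i1.npy",i,allow_pickle=True)
```

```text
[ 0.5293998  -0.15792509  0.22862464]
```

View pics/w1.png

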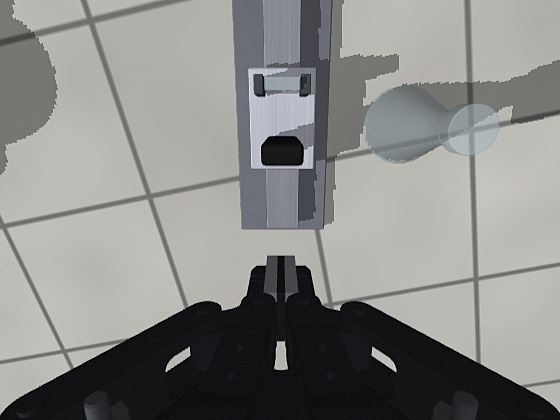

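View pics/s1.png

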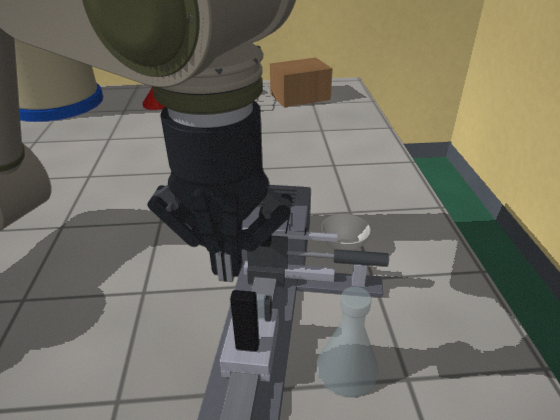

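Run:
```python
from h import *
import cv2
i=np.load("i1.npy",allow_pickle=True).item()
for uv in((262,165),(302,165),(282,150),(282,165)): print(ray(i,uv,.15))
print("flask top",ray(i,(473,129),.145))
p=[ray(i,x,.012) for x in((241,225),(234,0))]; q=[ray(i,x,.012) for x in((323,228),(332,0))]
for a,b in(p,q): print(np.degrees(np.arctan2(-(b-a)[0],(b-a)[1])))
s=cv2.imread("pics/w1.png")[60:240,220:340]
cv2.imwrite("pics/cc1.png",np.clip(cv2.resize(s,None,fx=3.3,fy=3.3,interpolation=cv2.INTER_CUBIC).astype(float)*2,0,255).astype('uint8'))
```

```text
[ 0.52482569 -0.11352626  0.15      ]
[ 0.55233791 -0.11913826  0.15      ]
[ 0.54065326 -0.106171    0.15      ]
[ 0.53858667 -0.11633325  0.15      ]
flask top [ 0.67302452 -0.11907365  0.145     ]
-11.963971733556145
-11.473370618348879
```

View pics/cc1.png

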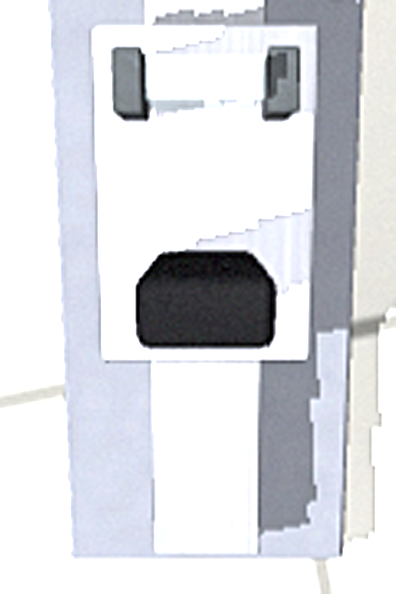

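{"fn": "play_rows", "kwargs": {"travel": [[0, 0, -3.6], [0, 0, -3.6], [0, 0, -3.4], [0, 0, -1], [0, 0, 0], [0.3, 1.5, 0], [0.3, 1.5, 0], [0, 0, 0]], "rotation": [[0, 0, 0], [0, 0, 0], [0, 0, 0], [0, 0, 0], [0, 0, 0], [0, 0, 0], [0, 0, 0], [0, 0, 0]], "claw": [0, 0, 0, 0, 0, 0, 0, 0]}}

```text
time_s: 1.58
position: [0.5377, -0.119, 0.112]
tool_rot: [[0.002, 0.982, -0.191], [-0.0, -0.191, -0.982], [-1.0, 0.002, 0.0]]
ft_force: [-0.4, 0.4, 0.2]
grip_width: -0.0003
```

{"fn": "play_rows", "kwargs": {"travel": [[0.2, 0.98, 0], [0.2, 0.98, 0], [0.2, 0.98, 0], [0.2, 0.98, 0], [0.1, 0.5, 0], [0, 0, 0], [0, 0, 0]], "rotation": [[0, 0, 0], [0, 0, 0], [0, 0, 0], [0, 0, 0], [0, 0, 0], [0, 0, 0], [0, 0, 0]], "claw": [0, 0, 0, 0, 0, 0, 0]}}

```text
time_s: 2.17
position: [0.5481, -0.0708, 0.1145]
tool_rot: [[0.004, 0.982, -0.188], [-0.004, -0.188, -0.982], [-1.0, 0.005, 0.003]]
ft_force: [-0.8, -2.7, -0.7]
grip_width: 0.0001
```

Run:
```python
from rig import env
from h import *
import cv2
i=env.camera_info("wrist");print(env.observe()['position'])
I=env.get_image("wrist")[:,:,::-1]
cv2.imwrite("pics/w2.png",I);np.save("i2.npy",i,allow_pickle=True)
```

```text
[ 0.54811957 -0.07078369  0.11449279]
```

View pics/w2.png

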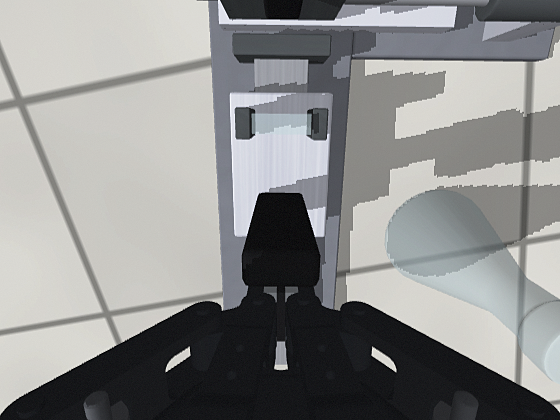

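{"fn": "play_rows", "kwargs": {"travel": [[0.12, 0.6, 0], [0.12, 0.6, 0], [0.06, 0.3, 0], [0.06, 0.3, 0], [0.04, 0.2, 0], [0.04, 0.2, 0], [0.04, 0.2, 0], [0.04, 0.2, 0], [0, 0, 0]], "rotation": [[0, 0, 0], [0, 0, 0], [0, 0, 0], [0, 0, 0], [0, 0, 0], [0, 0, 0], [0, 0, 0], [0, 0, 0], [0, 0, 0]], "claw": [0, 0, 0, 0, 0, 0, 0, 0, 0]}}

```text
time_s: 2.97
position: [0.5524, -0.0504, 0.1148]
tool_rot: [[0.0, 0.982, -0.19], [-0.018, -0.19, -0.982], [-1.0, 0.003, 0.017]]
ft_force: [0.4, 0.7, -0.2]
grip_width: 0.0001
```

{"fn": "play_rows", "kwargs": {"travel": [[0.04, 0.2, 0], [0.04, 0.2, 0], [0.06, 0.3, 0], [0.06, 0.3, 0]], "rotation": [[0, 0, 0], [0, 0, 0], [0, 0, 0], [0, 0, 0]], "claw": [0, 0, 0, 0]}}

```text
time_s: 3.3
position: [0.5524, -0.0503, 0.115]
tool_rot: [[-0.006, 0.981, -0.192], [-0.037, -0.192, -0.981], [-0.999, 0.001, 0.038]]
ft_force: [-7.8, -22.2, -0.4]
grip_width: 0.0002
```

Run:
```python
from rig import env
from h import *
import cv2
i=env.camera_info("wrist");s=env.observe();print(s['position'],s['ft_force'])
I=env.get_image("wrist")[:,:,::-1]
cv2.imwrite("pics/w3.png",I);np.save("i3.npy",i,allow_pickle=True)
```

```text
[ 0.55241619 -0.05030821  0.11501975] [ -7.79688579 -22.18850682  -0.36192792]
```

View pics/w3.png

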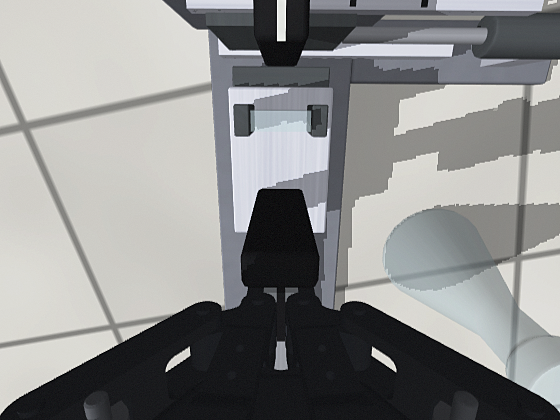

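{"fn": "play_rows", "kwargs": {"travel": [[-0.2, -1, 0], [-0.2, -1, 0], [0, 0, 3.6], [0, 0, 3.6], [0, 0, 3.6], [0, 0, 0.5], [0.5, 2.5, 0], [0.6, 3, 0], [0.6, 3, 0], [0.5, 2.5, 0], [0, 0, 0], [0, 0, 0]], "rotation": [[0, 0, 0], [0, 0, 0], [0.02, -0.004, 0], [0.012, -0.002, 0], [0, 0, 0], [0, 0, 0], [0, 0, 0], [0, 0, 0], [0, 0, 0], [0, 0, 0], [0, 0, 0], [0, 0, 0]], "claw": [0, 0, 0, 0, 2, 4, 6, 8.5, 8.5, 8.5, 8.5, 8.5]}}

```text
time_s: 4.35
position: [0.5707, 0.0438, 0.2338]
tool_rot: [[0.006, 0.981, -0.193], [0.006, -0.193, -0.981], [-1.0, 0.005, -0.007]]
ft_force: [0.5, 0.7, -0.4]
grip_width: 0.0847
```

Run:
```python
from rig import env
from h import *
import cv2
i=env.camera_info("wrist");s=env.observe();print(s['position'],s['tool_rot'],s['ft_force'])
I=env.get_image("wrist")[:,:,::-1]
cv2.imwrite("pics/w4.png",I);np.save("i4.npy",i,allow_pickle=True)
cv2.imwrite("pics/sc4.png",env.get_image("scene")[:,:,::-1])
```

```text
[0.57065805 0.04378179 0.23382091] [[ 0.00635452  0.98108792 -0.19345832]
 [ 0.00552983 -0.19349374 -0.98108593]
 [-0.99996452  0.00516454 -0.00665481]] [ 0.5187468   0.65109082 -0.35250454]
```

View pics/w4.png

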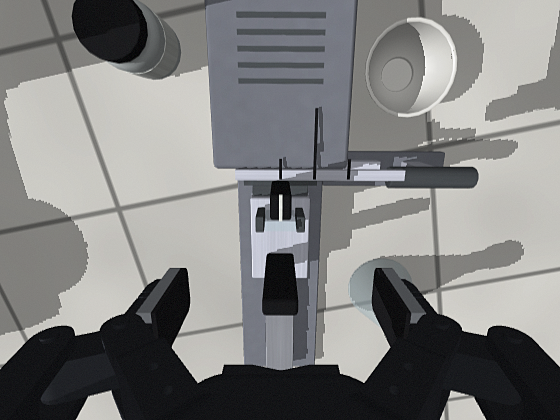

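View pics/sc4.png

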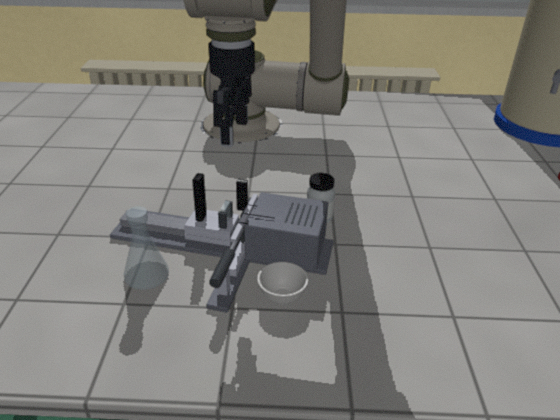

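Run:
```python
import cv2
a=cv2.imread("pics/w4.png")
cv2.imwrite("pics/w4c.png",cv2.resize(a[150:325,225:365],None,fx=3.4,fy=3.4,interpolation=cv2.INTER_CUBIC))
```

```text
(no output)
```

View pics/w4c.png

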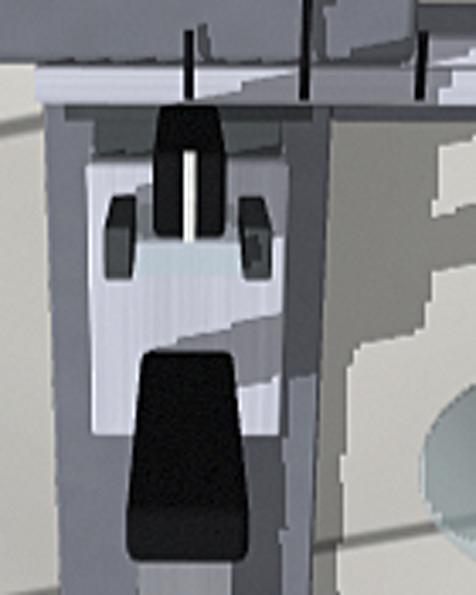

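Run:
```python
from h import *
i=np.load("i4.npy",allow_pickle=True).item()
f=lambda x,y,z:ray(i,(225+x/3.4,150+y/3.4),z)
a,b=f(191,152,.152),f(190,240,.152);print(a,b,(a+b)/2)
l=[f(x,99,.102) for x in(188.5,304,421)];print(l,np.linalg.norm(l[2]-l[0]))
d=l[2]-l[0];print(np.degrees(np.arctan2(d[1],d[0])))
c=f(188,533,.15);print("plate",c)
bx=d/np.linalg.norm(d);by=np.array([-bx[1],bx[0],0])
print((c-(a+b)/2)@by,(c-(a+b)/2)@bx, ((a+b)/2-l[0])@bx)
t=np.array([.5707,.0438,0]);print("need",((a+b)/2-t), ((a+b)/2-t)@bx,((a+b)/2-t)@by)
```

```text
[0.57559011 0.06399689 0.152     ] [0.57155755 0.04449906 0.152     ] [0.57357383 0.05424797 0.152     ]
[array([0.57576548, 0.06642652, 0.102     ]), array([0.60519351, 0.0606326 , 0.102     ]), array([0.63503642, 0.05475699, 0.102     ])] 0.06040879053642568
-11.138193572451673
plate [ 0.55664852 -0.029275    0.15      ]
-0.08521930384302713 -0.0004718725722281428 0.0002022396648703367
need [0.00287383 0.01044797 0.152     ] 0.0008014046915277946 0.010806331425036462
```

{"fn": "play_rows", "kwargs": {"travel": [[0.2, 0.7, 0], [0, 0, 0], [0, 0, -3], [0, 0, -3], [0, 0, -2], [0, 0, -0.5], [0, 0, 0], [0, 0, 0]], "rotation": [[0.006, 0.006, 0], [0, 0, 0], [0, 0, 0], [0, 0, 0], [0, 0, 0], [0, 0, 0], [0, 0, 0], [0, 0, 0]], "claw": [8.5, 8.5, 8.5, 8.5, 8.5, 8.5, 8.5, 8.5]}}

```text
time_s: 5.12
position: [0.5736, 0.045, 0.1477]
tool_rot: [[0.004, 0.979, -0.203], [0.012, -0.203, -0.979], [-1.0, 0.001, -0.013]]
ft_force: [0.3, -0.6, -0.6]
grip_width: 0.085
```

{"fn": "play_rows", "kwargs": {"travel": [[0, 0.9, 0], [0, 0, 0], [0, 0, 0], [0, 0, -1.5], [0, 0, -1.2], [0, 0, 0], [0, 0, 0]], "rotation": [[-0.012, 0.004, 0.009], [0, 0, 0], [0, 0, 0], [0, 0, 0], [0, 0, 0], [0, 0, 0], [0, 0, 0]], "claw": [8.5, 8.5, 8.5, 8.5, 8.5, 8.5, 8.5]}}

```text
time_s: 5.7
position: [0.5769, 0.0552, 0.1274]
tool_rot: [[0.013, 0.981, -0.192], [-0.003, -0.192, -0.981], [-1.0, 0.013, 0.0]]
ft_force: [0.6, -0.8, 0.2]
grip_width: 0.0851
```

{"fn": "play_rows", "kwargs": {"travel": [[-0.3, -0.1, -0.6], [0, 0, -0.3], [0, 0, 0], [0, 0, 0]], "rotation": [[0, 0.012, 0], [0, 0, 0], [0, 0, 0], [0, 0, 0]], "claw": [8.5, 8.5, 8.5, 8.5]}}

```text
time_s: 6.03
position: [0.5746, 0.0541, 0.12]
tool_rot: [[0.003, 0.981, -0.191], [-0.003, -0.191, -0.981], [-1.0, 0.004, 0.003]]
ft_force: [-0.5, -0.1, 0.3]
grip_width: 0.0849
```

{"fn": "play_rows", "kwargs": {"travel": [[-0.1, 0, -0.3], [0, 0, 0], [0, 0, 0], [0, 0, 0], [0, 0, 0], [0, 0, 0], [0, 0, 0], [0, 0, 0], [0, 0, 0], [0, 0, 0], [0, 0, 0]], "rotation": [[0, 0, 0], [0, 0, 0], [0, 0, 0], [0, 0, 0], [0, 0, 0], [0, 0, 0], [0, 0, 0], [0, 0, 0], [0, 0, 0], [0, 0, 0], [0, 0, 0]], "claw": [8.5, 4, 3, 2, 1, 0, 0, 0, 0, 0, 0], "squeeze": 50}}

```text
time_s: 6.95
position: [0.5731, 0.0542, 0.1176]
tool_rot: [[0.003, 0.981, -0.193], [-0.003, -0.193, -0.981], [-1.0, 0.003, 0.002]]
ft_force: [-0.5, -0.3, 0.5]
grip_width: 0.0153
```

Run:
```python
from rig import env
from h import *
import cv2
i=env.camera_info("wrist");s=env.observe();print(s['position'],s['tool_rot'],s['ft_force'])
I=env.get_image("wrist")[:,:,::-1]
cv2.imwrite("pics/w5.png",I);np.save("i5.npy",i,allow_pickle=True)
J=env.get_image("scene")[:,:,::-1]
cv2.imwrite("pics/s5c.png",cv2.resize(J[160:310,180:340],None,fx=4,fy=4,interpolation=cv2.INTER_CUBIC))
```

```text
[0.57307143 0.05416747 0.11759933] [[ 0.00251891  0.98127561 -0.19259239]
 [-0.00277525 -0.1925854  -0.98127629]
 [-0.99999298  0.00300624  0.00223818]] [-0.53596853 -0.33104151  0.49833114]
```

View pics/w5.png

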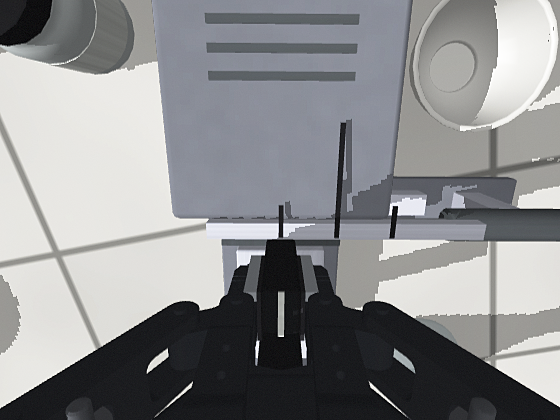

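View pics/s5c.png

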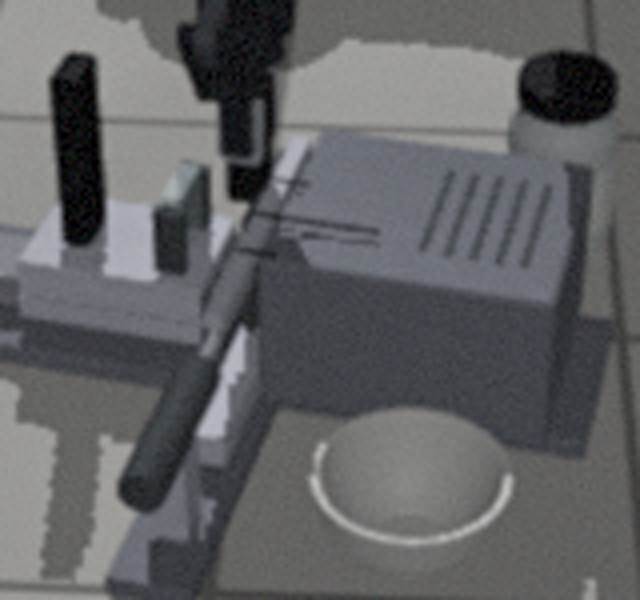

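{"fn": "play_rows", "kwargs": {"travel": [[0.5, -0.1, 0], [0.5, -0.1, 0], [0.5, -0.1, 0], [0.4, -0.08, 0], [0, 0, 0], [0, 0, 0]], "rotation": [[0, 0, 0], [0, 0, 0], [0, 0, 0], [0, 0, 0], [0, 0, 0], [0, 0, 0]], "claw": [0, 0, 0, 0, 0, 0], "squeeze": 60}}

```text
time_s: 7.55
position: [0.5927, 0.0502, 0.1176]
tool_rot: [[-0.001, 0.981, -0.192], [-0.002, -0.192, -0.981], [-1.0, -0.001, 0.003]]
ft_force: [-5.8, -0.1, 3.8]
grip_width: 0.0153
```

{"fn": "play_rows", "kwargs": {"travel": [[0.4, -0.08, 0], [0.3, -0.06, 0], [0.2, -0.04, 0], [0, 0, 0], [0, 0, 0]], "rotation": [[0, 0, 0], [0, 0, 0], [0, 0, 0], [0, 0, 0], [0, 0, 0]], "claw": [0, 0, 0, 0, 0]}}

```text
time_s: 7.97
position: [0.6011, 0.0485, 0.1176]
tool_rot: [[-0.004, 0.981, -0.192], [-0.002, -0.192, -0.981], [-1.0, -0.004, 0.003]]
ft_force: [-6.8, -0.7, 2.2]
grip_width: 0.0154
```

Run:
```python
from rig import env
from h import *
import cv2
i=env.camera_info("wrist");s=env.observe();print(s['position'],s['ft_force'])
I=env.get_image("wrist")[:,:,::-1]
cv2.imwrite("pics/w6.png",I);np.save("i6.npy",i,allow_pickle=True)
cv2.imwrite("pics/w6c.png",cv2.resize(I[190:370,200:360],None,fx=3.3,fy=3.3,interpolation=cv2.INTER_CUBIC))
cv2.imwrite("pics/w5c.png",cv2.resize(cv2.imread("pics/w5.png")[190:370,200:360],None,fx=3.3,fy=3.3,interpolation=cv2.INTER_CUBIC))
```

```text
[0.60110299 0.04849097 0.11762019] [-6.82138528 -0.70065761  2.24624842]
```

View pics/w6c.png

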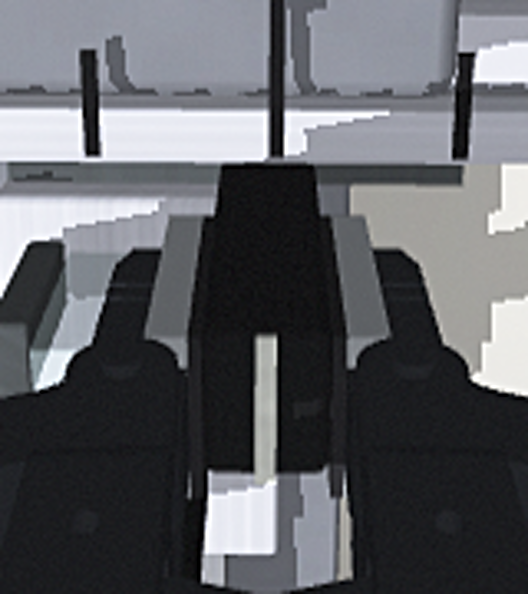

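View pics/w5c.png

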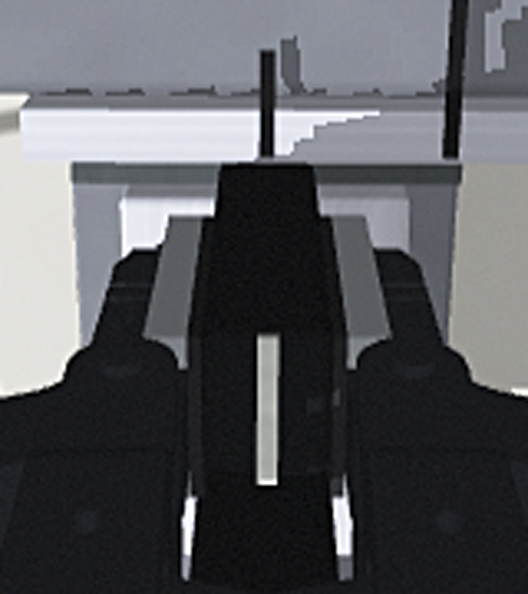

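{"fn": "play_rows", "kwargs": {"travel": [[0.16, -0.03, 0], [0, 0, 0], [0, 0, 0], [0, 0, 0]], "rotation": [[0, -0.004, 0], [0, 0, 0], [0, 0, 0], [0, 0, 0]], "claw": [0, 0, 0, 0]}}

```text
time_s: 8.35
position: [0.6015, 0.0484, 0.1176]
tool_rot: [[-0.004, 0.981, -0.192], [-0.002, -0.192, -0.981], [-1.0, -0.003, 0.003]]
ft_force: [-7.0, 1.3, 3.1]
grip_width: 0.015
```

Run:
```python
from rig import env
from h import *
import cv2
i=env.camera_info("wrist");s=env.observe();print(s['position'],s['ft_force'])
I=env.get_image("wrist")[:,:,::-1]
cv2.imwrite("pics/w7c.png",cv2.resize(I[190:370,200:360],None,fx=3.3,fy=3.3,interpolation=cv2.INTER_CUBIC))
cv2.imwrite("pics/sc7.png",env.get_image("scene")[:,:,::-1])
print(env.observe()['position'],s['ft_force'])
np.save("i7.npy",i,allow_pickle=True)
```

```text
[0.60149336 0.04840951 0.11759798] [-6.96002225  1.27000635  3.09544728]
[0.60147554 0.04844482 0.11760982] [-6.96002225  1.27000635  3.09544728]
```

View pics/w7c.png

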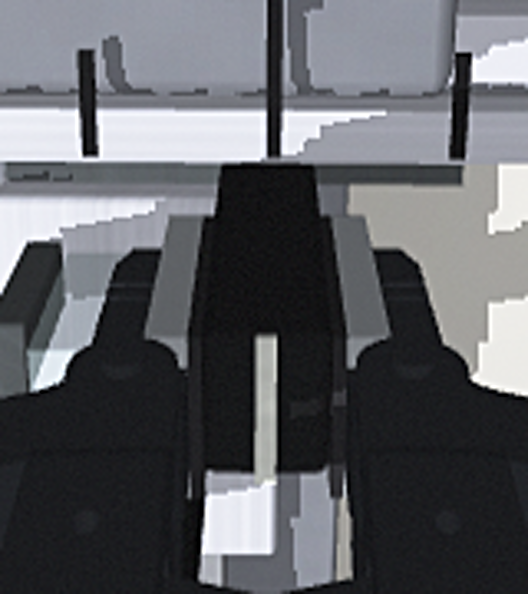

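View pics/sc7.png

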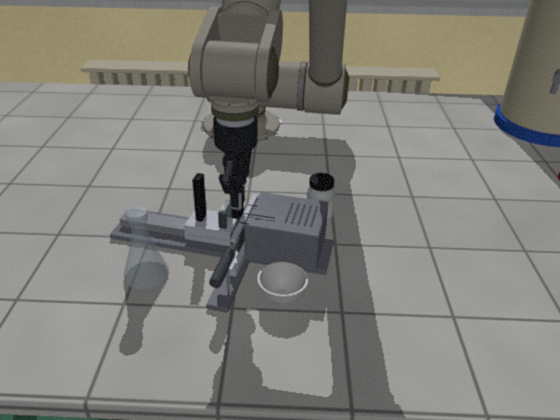

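{"fn": "play_rows", "kwargs": {"travel": [[0.15, -0.03, 0], [0.15, -0.03, 0], [0, 0, 0], [0, 0, 0]], "rotation": [[0, -0.004, 0], [0, -0.004, 0], [0, 0, 0], [0, 0, 0]], "claw": [0, 0, 0, 0]}}

```text
time_s: 8.78
position: [0.6025, 0.0483, 0.1176]
tool_rot: [[-0.001, 0.981, -0.192], [-0.002, -0.192, -0.981], [-1.0, -0.001, 0.002]]
ft_force: [-6.8, 0.5, 3.6]
grip_width: 0.0152
```

Run:
```python
from rig import env
from h import *
import cv2
i=env.camera_info("wrist");s=env.observe();print(s['position'],s['ft_force'])
I=env.get_image("wrist")[:,:,::-1]
cv2.imwrite("pics/w8.png",I)
cv2.imwrite("pics/w8c.png",cv2.resize(I[190:370,200:360],None,fx=3.3,fy=3.3,interpolation=cv2.INTER_CUBIC))
print(env.observe()['position'])
np.save("i8.npy",i,allow_pickle=True)
```

```text
[0.60246428 0.04826938 0.11759128] [-6.75270813  0.45024552  3.58810462]
[0.60244084 0.04822723 0.11759717]
```

View pics/w8c.png

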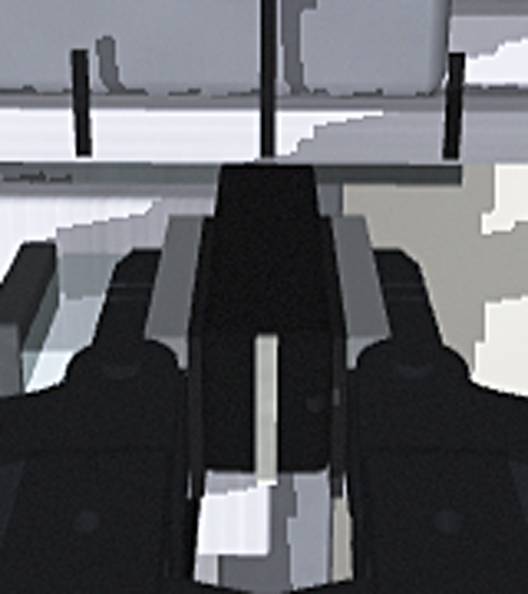

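View pics/w8.png

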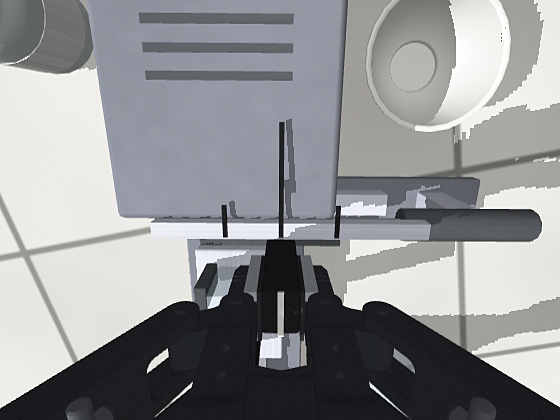

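{"fn": "play_rows", "kwargs": {"travel": [[0, 0, 0], [0, 0, 0], [0, 0, 0], [0, 0, 0], [0, 0, 0], [0, 0, 0]], "rotation": [[0, 0, 0], [0, 0, 0], [0, 0, 0], [0, 0, 0], [0, 0, 0], [0, 0, 0]], "claw": [0, 0, 0, 0, 0, 0]}}

```text
time_s: 9.33
position: [0.6009, 0.0485, 0.1176]
tool_rot: [[-0.005, 0.981, -0.192], [-0.002, -0.192, -0.981], [-1.0, -0.004, 0.003]]
ft_force: [-5.4, -0.3, 2.6]
grip_width: 0.0156
```

Run:
```python
from rig import env
import cv2
s=env.observe();print(s['position'],s['ft_force'])
cv2.imwrite("pics/s9.png",env.get_image("side")[:,:,::-1])
I=env.get_image("wrist")[:,:,::-1]
cv2.imwrite("pics/w9c.png",cv2.resize(I[190:370,200:360],None,fx=3.3,fy=3.3,interpolation=cv2.INTER_CUBIC))
print(env.observe()['position'])
```

```text
[0.60093066 0.04853123 0.11761517] [-5.40694769 -0.25532568  2.59322174]
[0.60090464 0.04854058 0.11760219]
```

View pics/s9.png

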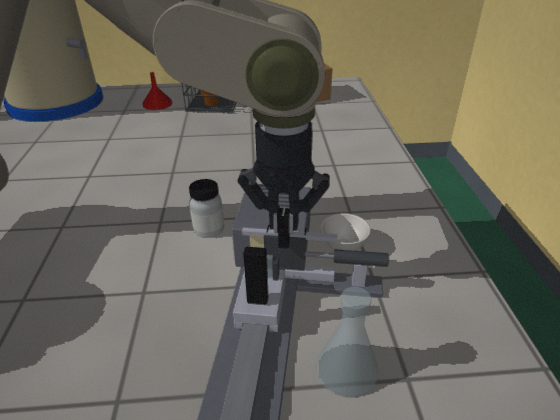

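View pics/w9c.png

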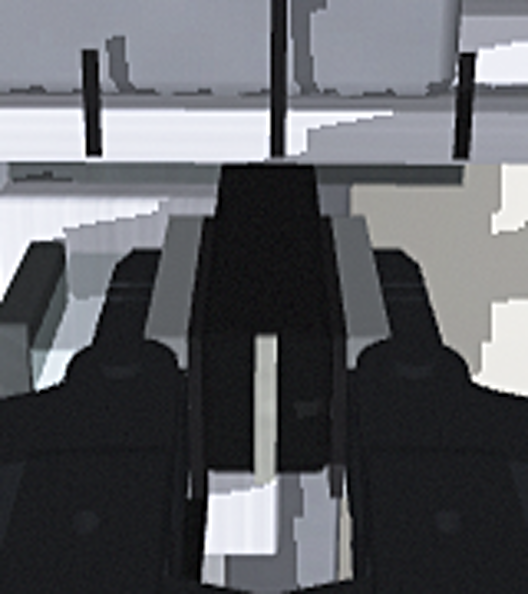

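{"fn": "play_rows", "kwargs": {"travel": [[0.15, -0.03, 0], [0.15, -0.03, 0], [0.03, -0.005, 0], [0.03, -0.005, 0], [0.03, -0.005, 0]], "rotation": [[0, -0.004, 0], [0, -0.003, 0], [0, -0.001, 0], [0, -0.001, 0], [0, -0.001, 0]], "claw": [0, 0, 0, 0, 0]}}

```text
time_s: 9.85
position: [0.6026, 0.0482, 0.1176]
tool_rot: [[-0.001, 0.981, -0.192], [-0.002, -0.192, -0.981], [-1.0, -0.0, 0.002]]
ft_force: [-6.9, 0.2, 3.2]
grip_width: 0.0155
```

Run:
```python
from rig import env
import cv2
s=env.observe();print(s['position'],s['ft_force'])
for k in range(4):
    I=env.get_image("wrist")[:,:,::-1]
    s=env.observe();print(s['position'],s['qvel'].round(2))
cv2.imwrite("pics/w10c.png",cv2.resize(I[190:370,200:360],None,fx=3.3,fy=3.3,interpolation=cv2.INTER_CUBIC))
```

```text
[0.60259359 0.0482165  0.11757189] [-6.9205534   0.18697794  3.23228497]
[0.6026016  0.04820212 0.11760948] [ 0.13 -0.09  0.03 -0.12  0.02  0.02]
[0.60258995 0.04819439 0.11759244] [0.09 0.16 0.04 0.05 0.   0.08]
[0.60256748 0.04824721 0.11758419] [ 0.12 -0.02  0.1  -0.01 -0.07 -0.02]
[0.6026043  0.04821927 0.11763075] [ 0.01  0.11 -0.03  0.08  0.01  0.01]
```

View pics/w10c.png

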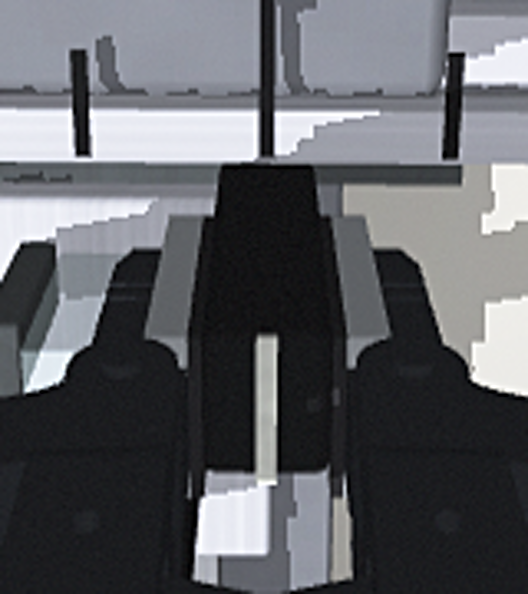

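Run:
```python
from rig import env
print(env.close_job()); print(env.observe()['position'])
```

```text
the job is handed in; nothing more can be done
None
the job is handed in; nothing more can be done
```

I pushed the carriage to its stop with the shutter still shut, then gripped the shutter tab and opened it to half travel. The job was handed in at about 10 s with the gripper still holding the tab there.

- **Carriage:** it stopped moving under a push of about 23 N. In the picture the saddle sits against the stop block. The grip plate measured 85 mm from the tab along the bench, against the nominal 87 mm, which I put down to measuring error. In the later pictures it still looked to be at the stop.
- **Shutter:** the tool moved 30.1 mm from the shut position. The tab's light line is level with the half mark to within about 0.2 mm. The spring force was about 6.9 N, against 6.8 N expected at half travel.
- **Sag while holding:** holding still with no-move rows let the shutter sag about 1.5 mm towards shut. I brought it back and ended on a row that pushes against the spring. The last four readings, over about 0.2 s, then agreed to within 0.1 mm. It never went noticeably past half.
- **Flask, jar and dish:** I did not touch them, and they look unmoved in the pictures.

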